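# Gauge two jar sleeves and sort them by fit

## Task

Two white card slip-on sleeves must be checked on the fit gauge. Take one, slide it gently along the gauge's level pin as far as it will go, pull it off again and put it away before doing the same with the other: a sleeve that slides right home against the gauge's back board goes into the slatted wooden crate, and the one that jams part way goes into the low solid-walled dark tray, each lying flat on the bottom. Don't ram a sleeve that jams, and leave the other goods where they stand.

Things in the scene. Friction and masses are not known exactly. Their poses are not given: they have to be found in the camera images.
- sleeve_a: a square white card sleeve, open at both ends, 100 mm long, 56 x 56 mm outside, opening 47 x 47 mm, about 80 g. Origin: centre of its underside; x runs along the sleeve, z up; ends alike. Both sleeves look the same outside: in one of the two, which is not told, an over-thick inner band (30 mm long, half way along, opening 32 mm) stops the gauge pin after 35 mm
- sleeve_a_mid (a point): the middle of sleeve_a, on its long axis, 28 mm above its underside
- sleeve_b: a square white card sleeve, open at both ends, 100 mm long, 56 x 56 mm outside, opening 47 x 47 mm, about 80 g. Origin: centre of its underside; x runs along the sleeve, z up; ends alike. Both sleeves look the same outside: in one of the two, which is not told, an over-thick inner band (30 mm long, half way along, opening 32 mm) stops the gauge pin after 35 mm
- sleeve_b_mid (a point): the middle of sleeve_b, on its long axis, 28 mm above its underside
- gauge: the fit gauge, fixed: dark wood 150 x 100 x 14 mm base (110 mm of it on the -x side of the origin), upright back board 80 mm wide, 16 mm thick, 160 mm high, and a round level metal pin, 41 mm in diameter and 85 mm long (last 7 mm tapered to 33 mm), standing out of the board along the gauge's -x, roughly towards the robot, its axis 110 mm above the counter. Origin: on the counter below the pin's root
- gauge_root (a point): the pin's root: on its axis, at the face of the back board; x as the gauge's (the pin points along -x). A fitting sleeve slides 85 mm on and touches the board, its middle then 50 mm from here; the other jams with the pin 35 mm inside, its middle 100 mm from here
- crate: the crate for fitting sleeves, fixed: light wood, open, slatted sides, 154 (x) x 134 (y) x 48 mm high, walls and floor 6 mm thick. Origin: centre of its underside
- crate_in (a point): centre of the crate's inner floor (142 x 122 mm), axes as the crate's
- tray: the tray for rejected sleeves, fixed: dark wood, open, low solid walls, 154 (x) x 134 (y) x 26 mm high, walls and floor 6 mm thick. Origin: centre of its underside
- tray_in (a point): centre of the tray's inner floor (142 x 122 mm), axes as the tray's
- bottle: a dark bottle, 57 mm in diameter, 178 mm high, standing; a bystander. Origin: centre of its underside
- kraft_carton: a plain brown carton, 61 x 66 x 98 mm, standing; a bystander. Origin: centre of its underside
- soap_box: a pale soap carton, 56 x 78 x 26 mm, lying; a bystander. Origin: centre of its underside. Behind it, from x = 0.42 m and between y = -0.26 and 0.09 m, stands a fixed display: 170 mm high, and from x = 0.62 m up to 350 mm; beyond y = -0.44 m, from x = 0.49 m, a crate with goods up to 400 mm high

How it is judged:
On the way, in this order (a step that is already met when the one before it is completed fails the run):
1. one of the sleeves has been slid onto the gauge pin as far as it will go: home against the back board, or to where it jams (within 7 mm) (((x of sleeve_a_mid in the frame of gauge_root between -0.057 and -0.044 m and y of sleeve_a_mid in the frame of gauge_root between -0.008 and 0.008 m and z of sleeve_a_mid in the frame of gauge_root between -0.008 and 0.008 m and angle between the x axis of sleeve_a and the x axis of gauge, either way round below 0.14 rad) or (x of sleeve_b_mid in the frame of gauge_root between -0.107 and -0.093 m and y of sleeve_b_mid in the frame of gauge_root between -0.008 and 0.008 m and z of sleeve_b_mid in the frame of gauge_root between -0.008 and 0.008 m and angle between the x axis of sleeve_b and the x axis of gauge, either way round below 0.14 rad))), for 0.1 s.
2. that sleeve lies in its container, and the other has been slid onto the gauge pin as far as it will go ((((x of sleeve_a_mid in the frame of crate_in between -0.045 and 0.045 m and y of sleeve_a_mid in the frame of crate_in between -0.035 and 0.035 m and z of sleeve_a_mid in the frame of crate_in between 0.02 and 0.036 m) and (x of sleeve_b_mid in the frame of gauge_root between -0.107 and -0.093 m and y of sleeve_b_mid in the frame of gauge_root between -0.008 and 0.008 m and z of sleeve_b_mid in the frame of gauge_root between -0.008 and 0.008 m and angle between the x axis of sleeve_b and the x axis of gauge, either way round below 0.14 rad)) or ((x of sleeve_b_mid in the frame of tray_in between -0.045 and 0.045 m and y of sleeve_b_mid in the frame of tray_in between -0.035 and 0.035 m and z of sleeve_b_mid in the frame of tray_in between 0.02 and 0.036 m) and (x of sleeve_a_mid in the frame of gauge_root between -0.057 and -0.044 m and y of sleeve_a_mid in the frame of gauge_root between -0.008 and 0.008 m and z of sleeve_a_mid in the frame of gauge_root between -0.008 and 0.008 m and angle between the x axis of sleeve_a and the x axis of gauge, either way round below 0.14 rad)))), for 0.1 s.
At the end, for the whole second after the job is handed in: Sleeve_a, which fits, lies flat in the slatted crate; sleeve_b, which jams, lies flat in the low tray: each one's middle within 45 mm (x) and 35 mm (y) of the middle of the floor and 20 to 36 mm above it, both at rest (x of sleeve_a_mid in the frame of crate_in between -0.045 and 0.045 m and y of sleeve_a_mid in the frame of crate_in between -0.035 and 0.035 m and z of sleeve_a_mid in the frame of crate_in between 0.02 and 0.036 m and x of sleeve_b_mid in the frame of tray_in between -0.045 and 0.045 m and y of sleeve_b_mid in the frame of tray_in between -0.035 and 0.035 m and z of sleeve_b_mid in the frame of tray_in between 0.02 and 0.036 m and linear speed of each of sleeve_a, sleeve_b below 0.02 m/s); the robot touches nothing.
It fails at once if a sleeve is rammed onto the gauge (more than 45 N) (contact force between any of sleeve_a, sleeve_b and gauge above 45 N).
It fails at once if the bottle, the brown carton or the pale soap carton is moved by more than 40 mm or the bottle tipped (distance of any of bottle, kraft_carton, soap_box from where it was at the start of the episode above 0.04 m or angle between bottle's own z axis and vertical above 0.5 rad).
It also fails if it takes over 72 s, if anything falls off the work surface, if the arm or the gripper's body presses on something with over 40 N, if the wrist force passes 120 N, or if a joint passes its speed limit or range.

## Robot

A 6-joint arm with a two-finger parallel gripper is mounted at the origin on a cart in front of the work surface, level with it; the furniture and walls round the work are solid. World frame = base frame: x ahead of the robot, y to its left, z up, the work surface at z = 0. Lengths are in m, angles in rad, forces in N, time in s.
With the tool pointing down it reaches from about 0.225 to 0.875 m from the base axis. Payload 3.4 kg.
Tool frame: the origin (TCP) lies on the centre line of the jaws, within the pads' length; the fingertips stand 11 mm ahead of it and the grasp point (between the pads) lies 8 mm behind it; z points along the fingers, y is the line along which they close (so a half turn about z gives the same grasp; the last joint's range is limited). The gripper opens to 85 mm and grips with 20 to 120 N. Pads are 22 mm wide; open, the fingers measure 114 mm over their backs; the gripper's body (76 mm by 85 mm) begins 54 mm behind the grasp point. The pads swing forward as they close: fully open they stand 13 mm farther back than shut.
Start: joints at [-1.43, 0.276, 1.505, -0, 1.361, -0.121], TCP at [0.149, -0.555, 0.242] pointing down, gripper open.
Joint ranges: [-2.89, 2.89], [-0.75, 2.08], [0.22, 2.7], [-1.18, 4.32], [0.11, 2.71], [-2.7, 2.7]. Speed limits (rad/s): [2.57, 2.57, 3.14, 3.14, 3.14, 3.14].

## Interface

Orientations are given as a unit quaternion [w, x, y, z].
In Python, from rig import manip, eyes, job gives the robot as it stands.
- The arm moves only by the tool drive_tool, never from a script. Its argument "rows" is a list of rows, each a list of 3 entries, a list of its own where there are three numbers: the turn, a rotation vector about the world's x, y, z in rad, then the shift along the world's x, y, z in cm, then the finger opening in cm, from 0 to 8.54. A call has 1 to 8 rows; each row shifts and turns the commanded pose from where the row before left it; what a row does not reach is not made up. A row lasts 1/8 s, in which the tool goes at most 62.5 mm and 10.7 degrees, less where a joint would pass 70% of its speed; a pose out of reach is approached as far as the arm can. A call is refused whole if a number of a shift passes 6.25 or a number of a turn 0.188, either way. A call with a gripper value outside its range is refused whole. The fingers move at their own pace and stop on an object; "force" is the grip in N (left out, the last holds). Time passes only in rows, so rows that do not move let the fingers close. It gives the time, the measured TCP pose, the force, the opening and the grip force at its end, in the units of the state.
- manip.get_state(): the state, without advancing time (a new reading comes with each control period).
- eyes.get_image(name): name is "side" or "top"; returns the picture (420x560x3 uint8, red, green, blue); there is no depth.
- eyes.get_calibration(name): a dict with "camera_matrix" (3x3 intrinsics, pixels), "view" (4x4, takes a point from world to camera coordinates). Camera axes: x right, y up, looking along -z (the intrinsics and any distortion apply to the point x, -y, -z); pixel columns grow to the right and rows downward; lengths in m; the calibration is good to about 2 mm. A picture is of the moment at which its call begins. get_calibration takes no time and is no camera call.
- job.sign_off(): hands the job in; it is judged then, once.
The state is a dict: "clock": time; "qpos": joint angles; "qd": joint speeds; "effort": joint torques, N m; "position": TCP position; "ee_rot": TCP orientation; "contact_force": force on the tool from outside, world axes, zero at the start; "moment": the same for the moment, N m; "width": finger opening in m; "gripper_force": force on a finger pad.
Only numpy, scipy, OpenCV 4.12 (cv2) and the standard library are available. Lean on these libraries where they do the work, as an engineer would, in place of code of your own. Each camera call takes 0.05 s, during which the arm holds its last target. There are 200 camera calls.

## Working session

There is one attempt and no reset: what is moved stays moved. The work goes in short steps, Python scripts to look and compute and a tool call to move; the robot and the scene stay as the last step left them, time stands still between calls to the robot, and variables do not carry over. Pictures are saved under pics/ and viewed, at most 10 in all, crops included, and the job is handed in when it is done.

Besides the shell and the picture viewer there is one more tool, called after ">>>" as a command line: name --argument value ..., lists and objects as JSON in quotes. drive_tool: Moves the arm, as the interface text tells. Its arguments: {"type":"object","properties":{"rows":{"type":"array"},"force":{"type":"number"}},"required":["rows"]}

```bash
ls; mkdir -p pics; python3 - <<'E'
from rig import manip, eyes, job
import cv2
for n in("side","top"):
    im=eyes.get_image(n); cv2.imwrite(f"pics/{n}0.png",im[:,:,::-1])
    c=eyes.get_calibration(n); print(n,c)
print(manip.get_state())
E
```

```text
pics
side {'camera_matrix': array([[476.55245209,   0.        , 277.33950103],
       [  0.        , 476.55245209, 211.97269609],
       [  0.        ,   0.        ,   1.        ]]), 'view': array([[-0.99841245, -0.05601683,  0.00589015,  0.56642499],
       [ 0.02772147, -0.39765762,  0.91711501, -0.11081844],
       [-0.04903161,  0.91582233,  0.39857919, -1.40030472],
       [ 0.        ,  0.        ,  0.        ,  1.        ]])}
top {'camera_matrix': array([[459.02559305,   0.        , 281.21507115],
       [  0.        , 459.02559305, 214.57991302],
       [  0.        ,   0.        ,   1.        ]]), 'view': array([[ 0.01467675, -0.99979814,  0.01372124, -0.01770401],
       [ 0.99721061,  0.01564037,  0.07298202, -0.54467334],
       [-0.07318189,  0.01261183,  0.99723886, -1.19520053],
       [ 0.        ,  0.        ,  0.        ,  1.        ]])}
{'clock': 0.1, 'qpos': array([-1.42999635e+00,  2.76523329e-01,  1.50605086e+00,  3.69583827e-06,
        1.36067157e+00, -1.21020043e-01]), 'qd': array([ 0.00162962, -0.00313251, -0.00333589, -0.00128692, -0.00034018,
        0.00087856]), 'effort': array([ 1.22059042e-03, -4.17700589e+01, -2.46405441e+01, -1.51566310e-04,
        5.83601097e-03, -3.73388744e-06]), 'position': array([ 0.14875157, -0.55494447,  0.24151332]), 'ee_rot': array([-8.26529275e-04,  9.91443227e-01,  1.30535993e-01, -6.36757159e-06]), 'contact_force': array([-0.33371781, -0.16455378, -1.02279632]), 'moment': array([ 2.00720495e-02,  1.30514489e-05, -2.98914645e-02]), 'gripper_force': 0.0, 'width': 0.08574218220275119}
```

View pics/top0.png

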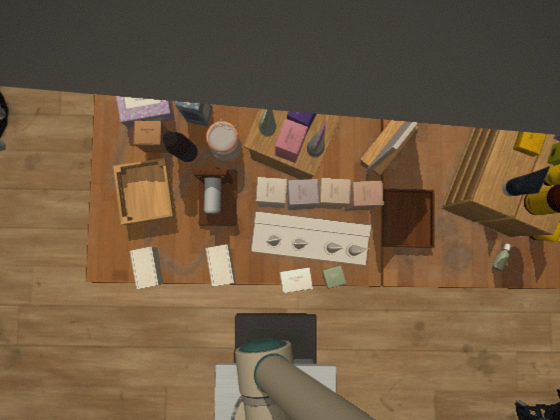

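View pics/side0.png

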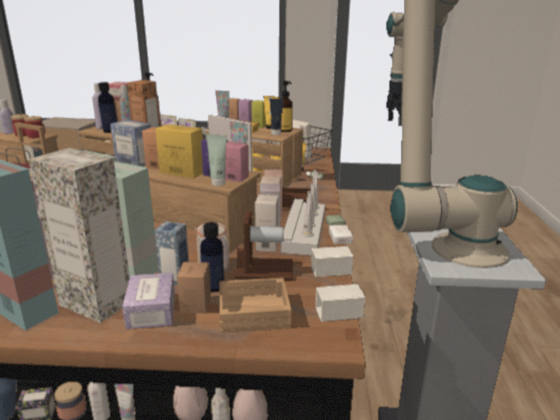

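The top view shows the sleeves at about (145,267) and (220,265), the crate at (145,191), the gauge at (215,195) with its pin pointing down the image, and the tray at (409,218). The side view shows the pin at (265,235), the crate at (255,303), and the sleeves at (340,302) and (332,261).

```bash
cat > h.py <<'E'
import numpy as np, cv2
from rig import manip, eyes, job
C={n:eyes.get_calibration(n) for n in("side","top")}
def cast(n,uv,z):
    c=C[n];V=c["view"];R=V[:3,:3];o=-R.T@V[:3,3]
    p=np.linalg.inv(c["camera_matrix"])@[uv[0],uv[1],1]
    d=R.T@np.array([p[0],-p[1],-p[2]]);return o+d*(z-o[2])/d[2]
def proj(n,P):
    c=C[n];q=c["view"]@np.append(P,1);k=c["camera_matrix"]@[q[0],-q[1],-q[2]];return k[:2]/k[2]
def ray(n,uv):
    a=cast(n,uv,0.);b=cast(n,uv,.3);return a,(b-a)/np.linalg.norm(b-a)
def st():
    s=manip.get_state();print("t",s["clock"].__round__(2),"p",s["position"].round(4),"q",s["ee_rot"].round(4),"F",s["contact_force"].round(1),"w",round(s["width"],4),"gf",round(s["gripper_force"],1));return s
E
python3 - <<'E'
from h import *
im=cv2.imread("pics/top0.png")
hsv=cv2.cvtColor(im,cv2.COLOR_BGR2HSV)
m=((hsv[...,2]>170)&(hsv[...,1]<60)).astype(np.uint8)
m[:230]=0;m[:,240:]=0;m[300:]=0
for c in cv2.findContours(m,cv2.RETR_EXTERNAL,cv2.CHAIN_APPROX_NONE)[0]:
    if cv2.contourArea(c)<200: continue
    b=cv2.boxPoints(cv2.minAreaRect(c)); print(cv2.contourArea(c)); P=np.array([cast("top",p,.056) for p in b])[:,:2];print(b.round(1).tolist(),P.round(4).tolist(),P.mean(0).round(4))
a=cv2.resize(im[150:300,110:250],None,fx=4,fy=4,interpolation=cv2.INTER_CUBIC);cv2.imwrite("pics/cropL.png",a)
for n in C: V=C[n]["view"];print(n,-V[:3,:3].T@V[:3,3])
E
```

```text
780.0
[[129.8000030517578, 249.89999389648438], [151.0, 246.10000610351562], [157.8000030517578, 284.70001220703125], [136.60000610351562, 288.3999938964844]] [[0.4463, 0.3747], [0.4565, 0.3213], [0.3595, 0.3007], [0.3493, 0.3539]] [0.4029 0.3377]
776.5
[[205.8000030517578, 247.5], [226.8000030517578, 244.0], [233.1999969482422, 282.29998779296875], [212.10000610351562, 285.79998779296875]] [[0.455, 0.1822], [0.4647, 0.1287], [0.368, 0.1103], [0.3585, 0.1635]] [0.4115 0.1462]
side [0.49993861 1.27009187 0.65642924]
top [0.45594684 0.00589212 1.2318947 ]
```

View pics/cropL.png

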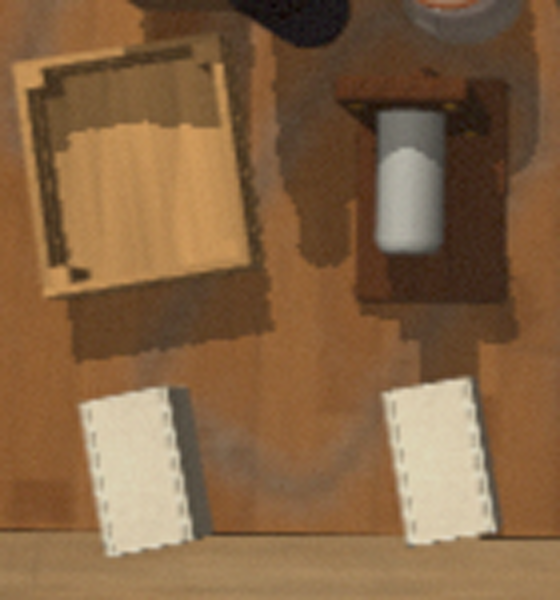

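```bash
python3 - <<'E'
from h import *
o=lambda x,y:(110+(x+.5)/4-.5,150+(y+.5)/4-.5)
f=lambda L,z:np.array([cast("top",o(*p),z)[:2] for p in L])
print("crate");P=f([(14,62),(218,35),(250,262),(45,298)],.048);print(P.round(4).tolist(),P.mean(0))
print("pin L/R far near");P=f([(377.5,115),(445.5,115),(375.5,240),(444,240)],.11);print(P.round(4).tolist())
a=(P[0]+P[1])/2;b=(P[2]+P[3])/2;print("axis",a,b,"yaw",np.arctan2(*(a-b)[::-1]))
print("tip",f([(410,253)],.115),"boardfront z.16",f([(337,100),(467,100)],.16).tolist())
P=f([(362,190),(356,300),(508,80),(505,303)],.014);print("base",P.round(4).tolist())
P=np.array([cast("top",p,.026)[:2] for p in [(383,190),(434,191),(434,248),(384,249)]]);print("tray",P.round(4).tolist(),P.mean(0))
im=cv2.imread("pics/side0.png");cv2.imwrite("pics/cropS.png",cv2.resize(im[200:340,190:380],None,fx=4,fy=4,interpolation=cv2.INTER_CUBIC))
E
```

```text
crate
[[0.6646, 0.4288], [0.6846, 0.2976], [0.537, 0.2721], [0.5118, 0.4026]] [0.59948738 0.35025669]
pin L/R far near
[[0.6246, 0.1829], [0.6253, 0.1412], [0.5475, 0.1821], [0.5481, 0.1402]]
axis [0.62491738 0.16204207] [0.54778122 0.16113729] yaw 0.011729047699435296
tip [[0.53943354 0.1600951 ]] boardfront z.16 [[0.6255401712816513, 0.19899979795904346], [0.6268284135278043, 0.1227402734273998]]
base [[0.5885, 0.207], [0.5152, 0.2089], [0.6641, 0.1116], [0.5147, 0.1103]]
tray [[0.614, -0.2784], [0.6136, -0.4143], [0.4625, -0.4128], [0.458, -0.2808]] [ 0.53704845 -0.34658545]
```

View pics/cropS.png

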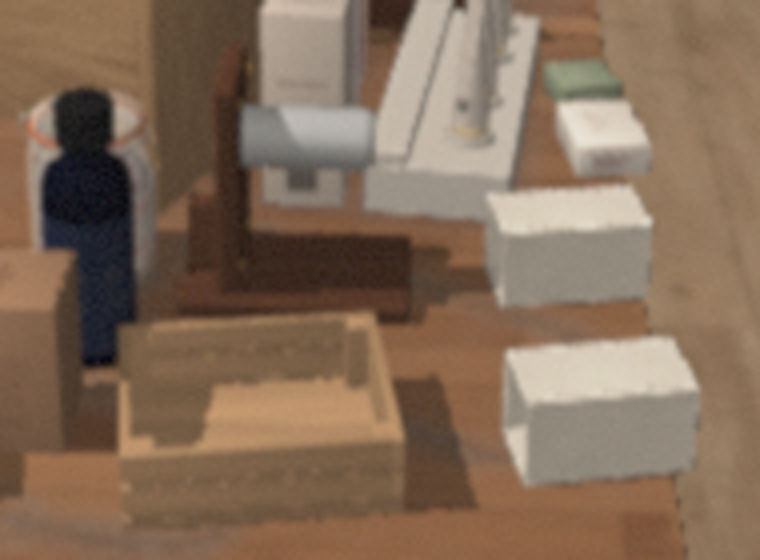

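>>> drive_tool --rows '[[[0,0,0],[2,6,0],8.5],[[0,0,0],[2,6,0],8.5],[[0,0,0],[2,6,0],8.5],[[0,0,0],[2,6,0],8.5],[[0,0,0],[2,6,0],8.5],[[0,0,0],[2,6,0],8.5],[[0,0,0],[2,6,0],8.5],[[0,0,0],[2,6,0],8.5]]' --force 30

```text
clock: 1.1
position: [0.307, -0.0792, 0.2424]
ee_rot: [0.0, 0.992, 0.13, 0.001]
contact_force: [0.2, 0.1, 0.8]
width: 0.0847
gripper_force: 0.0
```

The crop shows the pin at about (305,135), with the sleeves at (575,250) and (605,410), the crate at (260,420) and the bottle at (85,230). Next I go to the right-hand sleeve.

>>> drive_tool --rows '[[[0,0,-0.037],[2.6,5.6,0],8.5],[[0,0,-0.036],[2.6,5.6,0],8.5],[[0,0,0],[2.6,5.6,0],8.5],[[0,0,0],[2.6,5.7,-3.2],8.5],[[0,0,0],[0,0,-5],8.5],[[0,0,0],[0,0,-5],8.5],[[0,0,0],[0,0,-5],8.5],[[0,0,0],[0,0,0],8.5]]'

```text
clock: 2.1
position: [0.4045, 0.137, 0.0611]
ee_rot: [0.0, 0.996, 0.094, -0.005]
contact_force: [0.1, 0.4, 0.6]
width: 0.085
gripper_force: 0.0
```

```bash
python3 - <<'E'
from h import *
st()
a=eyes.get_image("top")[200:300,170:280];b=eyes.get_image("side")[190:320,260:400]
r=lambda x:cv2.resize(x[:,:,::-1],(390,390*x.shape[0]//x.shape[1]))
a,b=r(a),r(b);h=min(len(a),len(b));cv2.imwrite("pics/g1.png",np.hstack([a[:h],b[:h]]))
E
```

```text
t 2.1 p [0.4045 0.137  0.0611] q [ 4.000e-04  9.955e-01  9.430e-02 -4.700e-03] F [0.1 0.4 0.6] w 0.085 gf 0.0
```

View pics/g1.png

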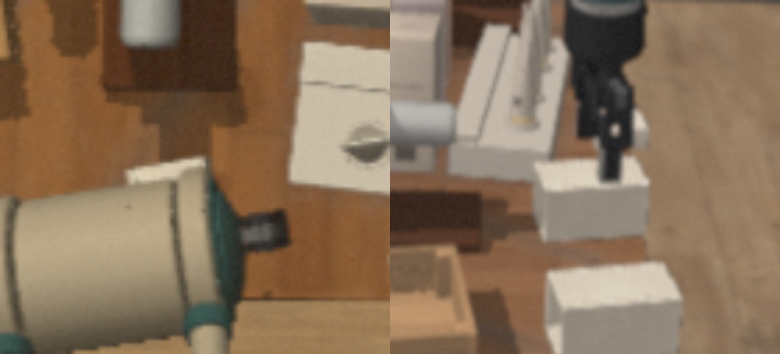

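The fingers straddle the sleeve just above its top. The tool is 7 mm short in x and 9 mm in y, so I correct that, lower it and grip.

>>> drive_tool --rows '[[[0,0,0],[0.7,0.9,0],8.5],[[0,0,0],[0,0,-1.5],8.5],[[0,0,0],[0,0,-1.6],8.5],[[0,0,0],[0,0,0],5],[[0,0,0],[0,0,0],5],[[0,0,0],[0,0,0],5],[[0,0,0],[0,0,0],5],[[0,0,0],[0,0,0],5]]' --force 30

```text
clock: 3.2
position: [0.4166, 0.147, 0.0343]
ee_rot: [-0.0, 0.996, 0.094, 0.002]
contact_force: [-0.5, 2.5, 6.5]
width: 0.0556
gripper_force: 33.3
```

>>> drive_tool --rows '[[[0,0,0],[0,0,2],5],[[0,0,0],[0,0,3.2],5],[[0,0,0],[0,0,3],5],[[0,0,-0.06],[2.5,0.6,0],5],[[0,0,-0.06],[2.5,0.7,0],5],[[0,0,-0.059],[0,0,0],5],[[0,0,0],[0,0,0],5],[[0,0,0],[0,0,0],5]]'

```text
clock: 4.2
position: [0.4646, 0.1594, 0.115]
ee_rot: [0.0, 1.0, 0.005, -0.0]
contact_force: [0.6, 0.5, -0.6]
width: 0.0553
gripper_force: 32.4
```

```bash
python3 - <<'E'
from h import *
st()
A=eyes.get_image("top")[:,:,::-1];B=eyes.get_image("side")[:,:,::-1]
cv2.imwrite("pics/t2.png",A);cv2.imwrite("pics/s2.png",B)
a=A[180:290,160:270];b=B[195:305,240:390]
r=lambda x:cv2.resize(x,None,fx=390/110,fy=390/110,interpolation=cv2.INTER_CUBIC)
cv2.imwrite("pics/g2.png",cv2.resize(np.hstack([a,b]),None,fx=3,fy=3,interpolation=cv2.INTER_CUBIC))
E
```

```text
t 4.2 p [0.4646 0.1594 0.115 ] q [ 1.0e-04  1.0e+00  5.3e-03 -1.0e-04] F [ 0.6  0.5 -0.6] w 0.0553 gf 32.4
```

View pics/g2.png

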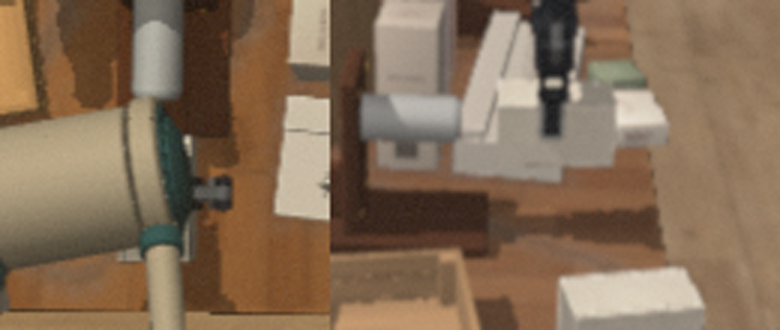

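The sleeve is held level at (555,125) in the composite, with its front edge at about x=497 and the pin tip at (460,117). The next step checks its height against the pin by projection.

```bash
python3 - <<'E'
from h import *
k=lambda p:((p[0]-240)*3+330,(p[1]-195)*3)
f=lambda *P:np.round(k(proj("side",np.array(P))),1)
# side silhouette of pin at mid x: perpendicular to the view: top/bottom
V=C["side"]["view"];o=-V[:3,:3].T@V[:3,3]
c=np.array([.59,.162,.11]);d=(c-o);d[0]=0;d/=np.linalg.norm(d);n=np.array([0,-d[2],d[1]]);n*=np.sign(n[2])
print("pin top/bot",f(*(c+n*.0205)),f(*(c-n*.0205)))
print("tip",f(.5405,.161,.11),"root",f(.6255,.162,.11))
for cx in(.4596,):
  for z in(.082,.138): print("sleeve",z,f(cx+.05,.187,z),f(cx-.05,.187,z),f(cx+.05,.131,z))
B=cv2.imread("pics/s2.png")
g=cv2.cvtColor(B,cv2.COLOR_BGR2GRAY).astype(int)
for col in (258,265,272): print(col,g[220:248,col].tolist())
for col in (305,325): print(col,g[218:258,col].tolist())
A=cv2.imread("pics/t2.png");ga=cv2.cvtColor(A,cv2.COLOR_BGR2GRAY).astype(int)
for r in (190,205): print(r,ga[r,198:228].tolist())
print("fore sleeve top view pred",[proj("top",np.array([.4596+s*.05,.1594+q*.028,.138])).round(1).tolist() for s in(1,-1) for q in(1,-1)])
print(ga[262,195:232].tolist(), ga[225:270,222].tolist())
E
```

```text
pin top/bot [406.9  94.3] [405.4 141.7]
tip [463.3 119.2] root [365.3 116.7]
sleeve 0.082 [497.8 163.1] [615.4 166.8] [499.1 133.6]
sleeve 0.138 [499.2 104. ] [619.  107.5] [500.5  76.3]
258 [155, 153, 153, 153, 154, 150, 137, 119, 121, 125, 129, 133, 136, 131, 132, 128, 123, 116, 110, 101, 96, 96, 115, 134, 137, 138, 134, 133]
265 [140, 138, 144, 146, 147, 147, 158, 172, 182, 184, 185, 183, 180, 174, 165, 154, 138, 122, 115, 106, 99, 91, 82, 77, 75, 75, 80, 96]
272 [145, 144, 142, 143, 143, 142, 145, 160, 177, 182, 181, 182, 179, 174, 169, 159, 147, 135, 121, 109, 99, 96, 115, 129, 136, 130, 130, 129]
305 [175, 174, 175, 187, 201, 205, 207, 207, 207, 207, 211, 207, 186, 154, 149, 151, 149, 150, 150, 149, 150, 151, 154, 149, 151, 150, 147, 148, 147, 145, 147, 137, 136, 145, 147, 149, 131, 103, 98, 101]
325 [105, 104, 105, 112, 120, 127, 128, 129, 130, 132, 129, 131, 138, 144, 143, 139, 138, 138, 138, 139, 140, 140, 142, 142, 142, 140, 140, 141, 141, 140, 144, 145, 128, 103, 96, 98, 98, 96, 95, 98]
190 [65, 62, 61, 59, 61, 62, 73, 123, 156, 164, 172, 174, 177, 175, 173, 163, 157, 149, 141, 122, 106, 76, 69, 50, 44, 42, 42, 45, 40, 41]
205 [94, 66, 62, 63, 60, 72, 110, 150, 160, 167, 172, 174, 173, 170, 166, 154, 149, 140, 126, 120, 101, 88, 67, 48, 44, 43, 46, 45, 46, 42]
fore sleeve top view pred [[199.0, 224.5], [222.6, 224.8], [197.8, 266.7], [221.5, 267.0]]
[74, 70, 69, 71, 66, 65, 70, 73, 76, 87, 94, 74, 64, 54, 70, 100, 126, 158, 164, 157, 149, 138, 117, 86, 55, 48, 88, 121, 70, 76, 69, 65, 62, 61, 58, 61, 65] [147, 191, 194, 139, 127, 100, 89, 52, 44, 44, 40, 38, 42, 42, 40, 41, 44, 42, 37, 46, 37, 40, 36, 43, 39, 33, 44, 54, 70, 86, 102, 104, 120, 121, 120, 118, 116, 121, 116, 118, 121, 123, 82, 67, 62]
```

The height matches. Laterally the sleeve sits a few mm to -y of the pin, so I shift it +3 mm in y and +1.5 mm in z, then start the entry.

>>> drive_tool --rows '[[[0,0,0],[0,0.3,0.15],5],[[0,0,0],[1.2,0,0],5],[[0,0,0],[1.2,0,0],5],[[0,0,0],[1,0,0],5],[[0,0,0],[0.8,0,0],5],[[0,0,0],[0,0,0],5]]'

```text
clock: 5.05
position: [0.5078, 0.1625, 0.1162]
ee_rot: [0.0, 1.0, 0.005, 0.0]
contact_force: [0.3, -0.6, -1.3]
width: 0.0553
gripper_force: 32.4
```

>>> drive_tool --rows '[[[0,0,0],[0.6,0,0],5],[[0,0,0],[0.6,0,0],5],[[0,0,0],[0.4,0,0],5],[[0,0,0],[0,0,0],5]]'

```text
clock: 5.55
position: [0.5234, 0.1626, 0.1164]
ee_rot: [0.0, 1.0, 0.005, 0.0]
contact_force: [-0.3, -0.0, -1.5]
width: 0.0552
gripper_force: 32.4
```

>>> drive_tool --rows '[[[0,0,0],[0.3,0,0],5],[[0,0,0],[0.3,0,0],5],[[0,0,0],[0,0,0],5]]'

```text
clock: 5.92
position: [0.5293, 0.1625, 0.1164]
ee_rot: [0.0, 1.0, 0.005, 0.0]
contact_force: [-0.0, -0.2, -0.1]
width: 0.0555
gripper_force: 32.4
```

>>> drive_tool --rows '[[[0,0,0],[0.2,0,0],5],[[0,0,0],[0.2,0,0],5],[[0,0,0],[0,0,0],5]]'

```text
clock: 6.3
position: [0.5308, 0.1625, 0.1161]
ee_rot: [0.0, 1.0, 0.005, -0.002]
contact_force: [-4.7, 0.3, 2.2]
width: 0.0557
gripper_force: 32.8
```

>>> drive_tool --rows '[[[0,0,0],[0.2,0,0],5],[[0,0,0],[0.2,0,0],5],[[0,0,0],[0,0,0],5]]'

```text
clock: 6.68
position: [0.5309, 0.1625, 0.1158]
ee_rot: [0.0, 1.0, 0.005, -0.006]
contact_force: [-11.7, 0.3, 6.6]
width: 0.0554
gripper_force: 33.3
```

It jams at TCP x=0.531, as predicted for sleeve_b, at about 12 N. I back off and carry it to the dark tray.

>>> drive_tool --rows '[[[0,0,0],[-0.8,0,0],5],[[0,0,0],[-2,0,0],5],[[0,0,0],[-2.6,0,0],5],[[0,0,0],[-2.6,0,0],5],[[0,0,0],[0,0,3],5],[[0,0,0],[0,0,5],5],[[0,0,0],[0,0,5],5],[[0,0,0],[0,-2,2],5]]'

```text
clock: 7.68
position: [0.4593, 0.1433, 0.27]
ee_rot: [-0.001, 1.0, 0.006, 0.004]
contact_force: [-0.2, -1.4, -1.4]
width: 0.0553
gripper_force: 32.4
```

>>> drive_tool --rows '[[[0,0,0],[0,-5,0],5],[[0,0,0],[0,-6,0],5],[[0,0,0],[0,-6,0],5],[[0,0,0],[0,-6,0],5],[[0,0,0],[0,-6,0],5],[[0,0,0],[0,-6,0],5],[[0,0,0],[0,-6,0],5],[[0,0,0],[0,-5,0],5]]'

```text
clock: 8.68
position: [0.4572, -0.3206, 0.2666]
ee_rot: [0.001, 1.0, 0.004, 0.001]
contact_force: [0.2, 0.0, -0.5]
width: 0.0556
gripper_force: 32.4
```

>>> drive_tool --rows '[[[0,0,0],[4,-1,0],5],[[0,0,0],[4,-0.5,0],5],[[0,0,0],[0,0,-4],5],[[0,0,0],[0,0,-5],5],[[0,0,0],[0,0,-5],5],[[0,0,0],[0,0,-2],5],[[0,0,0],[0,0,0],5]]'

```text
clock: 9.55
position: [0.5364, -0.3321, 0.1045]
ee_rot: [-0.001, 1.0, 0.005, -0.001]
contact_force: [1.0, 0.9, -0.8]
width: 0.0558
gripper_force: 32.4
```

```bash
python3 - <<'E'
from h import *
st()
A=eyes.get_image("top")[:,:,::-1]
cv2.imwrite("pics/t3.png",A)
cv2.imwrite("pics/g3.png",cv2.resize(A[150:290,340:500],None,fx=4,fy=4,interpolation=cv2.INTER_CUBIC))
E
```

```text
t 9.55 p [ 0.5364 -0.3321  0.1045] q [-8.0e-04  1.0e+00  4.9e-03 -1.2e-03] F [ 1.   0.9 -0.8] w 0.0558 gf 32.4
```

View pics/g3.png

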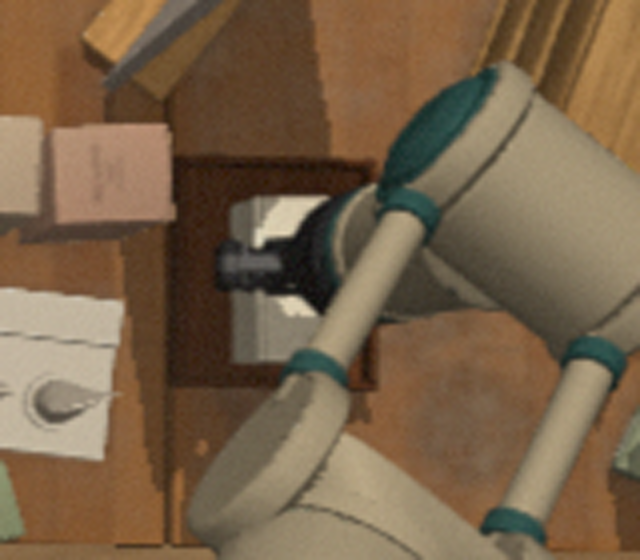

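The sleeve at crop (280,280) is over the tray (170–375, 158–388), nearly centred. I lower and release it.

>>> drive_tool --rows '[[[0,0,0],[0.5,-0.7,0],5],[[0,0,0],[0,0,-3],5],[[0,0,0],[0,0,-2],5],[[0,0,0],[0,0,-1],5],[[0,0,0],[0,0,0],5]]'

```text
clock: 10.22
position: [0.5425, -0.3399, 0.0468]
ee_rot: [0.0, 1.0, 0.005, 0.0]
contact_force: [0.3, 0.8, -0.1]
width: 0.0557
gripper_force: 32.4
```

>>> drive_tool --rows '[[[0,0,0],[0,0,-0.5],5],[[0,0,0],[0,0,0],5],[[0,0,0],[0,0,0],7],[[0,0,0],[0,0,0],7],[[0,0,0],[0,0,0],7],[[0,0,0],[0,0,2],7],[[0,0,0],[0,0,4],7],[[0,0,0],[0,0,4],7]]'

```text
clock: 11.22
position: [0.5419, -0.3393, 0.1422]
ee_rot: [-0.0, 1.0, 0.005, -0.0]
contact_force: [1.0, -0.6, 0.4]
width: 0.0699
gripper_force: 0.0
```

>>> drive_tool --rows '[[[0,0,0],[0,0,5],7],[[0,0,0],[-3,2,5],8.5],[[0,0,0],[-4,4,1],8.5],[[0,0,0],[-3,5,0],8.5],[[0,0,0],[-1,6,0],8.5],[[0,0,0],[-1,6,0],8.5],[[0,0,0],[-1,6,0],8.5],[[0,0,0],[0,6,0],8.5]]'

```text
clock: 12.22
position: [0.411, 0.0122, 0.2518]
ee_rot: [0.0, 1.0, 0.004, 0.001]
contact_force: [1.2, 0.0, -0.2]
width: 0.085
gripper_force: 0.0
```

```bash
python3 - <<'E'
from h import *
st()
A=eyes.get_image("top")[:,:,::-1]
cv2.imwrite("pics/t4.png",A)
hsv=cv2.cvtColor(A,cv2.COLOR_BGR2HSV)
m=((hsv[...,2]>110)&(hsv[...,1]<90)).astype(np.uint8)
def rect(x0,x1,y0,y1,z):
    k=np.zeros_like(m);k[y0:y1,x0:x1]=m[y0:y1,x0:x1]
    for c in cv2.findContours(k,cv2.RETR_EXTERNAL,cv2.CHAIN_APPROX_NONE)[0]:
        if cv2.contourArea(c)>200:
            b=cv2.boxPoints(cv2.minAreaRect(c));P=np.array([cast("top",p,z)[:2] for p in b]);print(P.round(4).tolist(),P.mean(0).round(4))
rect(386,432,193,246,.062);rect(115,180,235,300,.056)
E
```

```text
t 12.22 p [0.411  0.0122 0.2518] q [1.0e-04 1.0e+00 4.4e-03 6.0e-04] F [ 1.2  0.  -0.2] w 0.085 gf 0.0
[[0.584, -0.306], [0.585, -0.3679], [0.4874, -0.3672], [0.4864, -0.3056]] [ 0.5357 -0.3367]
[[0.4472, 0.3766], [0.4575, 0.3198], [0.3579, 0.2997], [0.3477, 0.3561]] [0.4026 0.3381]
```

>>> drive_tool --rows '[[[0,0,0.05],[0,5.4,0],8.5],[[0,0,0.05],[0,5.4,0],8.5],[[0,0,0.05],[0,5.4,0],8.5],[[0,0,0.046],[0,5.4,-2],8.5],[[0,0,0],[-0.8,5.4,-4],8.5],[[0,0,0],[0,4,-5],8.5],[[0,0,0],[0,1,-5],8.5],[[0,0,0],[0,0,0],8.5]]'

```text
clock: 13.28
position: [0.4019, 0.3243, 0.0925]
ee_rot: [0.002, 0.995, 0.104, -0.004]
contact_force: [-0.3, 1.1, 1.8]
width: 0.0851
gripper_force: 0.0
```

>>> drive_tool --rows '[[[0,0,0],[0,0,0],8.5]]'

```text
clock: 13.4
position: [0.4057, 0.3254, 0.0971]
ee_rot: [-0.0, 0.995, 0.103, 0.001]
contact_force: [0.8, 0.1, -0.1]
width: 0.085
gripper_force: 0.0
```

>>> drive_tool --rows '[[[0,0,0],[-0.3,1.3,0],8.5],[[0,0,0],[0,0,-2],8.5],[[0,0,0],[0,0,-2.2],8.5],[[0,0,0],[0,0,-2.0],8.5],[[0,0,0],[0,0,0],8.5],[[0,0,0],[0,0,0],8.5]]'

```text
clock: 14.15
position: [0.4027, 0.3392, 0.0352]
ee_rot: [-0.001, 0.995, 0.103, 0.001]
contact_force: [0.7, 0.6, 0.3]
width: 0.0847
gripper_force: 0.0
```

>>> drive_tool --rows '[[[0,0,0],[0,0,0],5],[[0,0,0],[0,0,0],5],[[0,0,0],[0,0,0],5],[[0,0,0],[0,0,0],5],[[0,0,0],[0,0,0],5]]'

```text
clock: 14.78
position: [0.4023, 0.3389, 0.0347]
ee_rot: [-0.0, 0.995, 0.103, 0.001]
contact_force: [-0.7, -0.5, 6.7]
width: 0.0558
gripper_force: 33.0
```

>>> drive_tool --rows '[[[0,0,0],[0,0,2.2],5],[[0,0,0],[0,0,3],5],[[0,0,0],[0,-2,3],5],[[0,0,-0.05],[1.5,-4,0],5],[[0,0,-0.05],[1.5,-4,0],5],[[0,0,-0.05],[1.5,-4,0],5],[[0,0,-0.046],[1,-3.6,0],5],[[0,0,0],[0,0,0],5]]'

```text
clock: 15.78
position: [0.4571, 0.1604, 0.1156]
ee_rot: [0.0, 1.0, 0.003, -0.0]
contact_force: [-0.6, 1.0, -0.5]
width: 0.0558
gripper_force: 32.5
```

>>> drive_tool --rows '[[[0,0,0],[0,0,0],5]]'

```text
clock: 15.9
position: [0.4563, 0.1627, 0.1155]
ee_rot: [-0.0, 1.0, 0.005, -0.0]
contact_force: [-0.3, 0.1, -1.4]
width: 0.0555
gripper_force: 32.5
```

>>> drive_tool --rows '[[[0,0,0],[1.5,0,0.12],5],[[0,0,0],[1.4,0,0],5],[[0,0,0],[1.2,0,0],5],[[0,0,0],[0.8,0,0],5],[[0,0,0],[0,0,0],5]]'

```text
clock: 16.52
position: [0.5063, 0.1625, 0.1166]
ee_rot: [0.0, 1.0, 0.005, -0.0]
contact_force: [-1.5, 0.3, -0.4]
width: 0.0553
gripper_force: 32.5
```

>>> drive_tool --rows '[[[0,0,0],[0.6,0,0],5],[[0,0,0],[0.6,0,0],5],[[0,0,0],[0.4,0,0],5],[[0,0,0],[0.3,0,0],5],[[0,0,0],[0.2,0,0],5],[[0,0,0],[0,0,0],5]]'

```text
clock: 17.27
position: [0.5267, 0.1624, 0.1168]
ee_rot: [0.0, 1.0, 0.005, -0.0]
contact_force: [0.5, 1.0, -1.1]
width: 0.0557
gripper_force: 32.5
```

>>> drive_tool --rows '[[[0,0,0],[0.3,0,0],5],[[0,0,0],[0.3,0,0],5],[[0,0,0],[0.4,0,0],5],[[0,0,0],[0.4,0,0],5],[[0,0,0],[0,0,0],5]]'

```text
clock: 17.9
position: [0.5411, 0.1624, 0.1168]
ee_rot: [0.0, 1.0, 0.005, 0.0]
contact_force: [0.1, -0.4, -1.1]
width: 0.0556
gripper_force: 32.5
```

>>> drive_tool --rows '[[[0,0,0],[0.5,0,0],5],[[0,0,0],[0.6,0,0],5],[[0,0,0],[0.6,0,0],5],[[0,0,0],[0.4,0,0],5],[[0,0,0],[0.3,0,0],5],[[0,0,0],[0,0,0],5]]'

```text
clock: 18.65
position: [0.5648, 0.1624, 0.1168]
ee_rot: [0.0, 1.0, 0.005, -0.0]
contact_force: [-0.4, 0.5, -1.0]
width: 0.0559
gripper_force: 32.5
```

>>> drive_tool --rows '[[[0,0,0],[0.3,0,0],5],[[0,0,0],[0.3,0,0],5],[[0,0,0],[0.2,0,0],5],[[0,0,0],[0,0,0],5]]'

```text
clock: 19.15
position: [0.5728, 0.1624, 0.1168]
ee_rot: [0.0, 1.0, 0.005, 0.0]
contact_force: [-0.2, 0.7, -0.4]
width: 0.0557
gripper_force: 32.5
```

>>> drive_tool --rows '[[[0,0,0],[0.2,0,0],5],[[0,0,0],[0.2,0,0],5],[[0,0,0],[0,0,0],5]]'

```text
clock: 19.52
position: [0.5753, 0.1625, 0.1167]
ee_rot: [0.0, 1.0, 0.005, -0.001]
contact_force: [-4.2, 1.4, 1.4]
width: 0.0555
gripper_force: 32.7
```

>>> drive_tool --rows '[[[0,0,0],[0.2,0,0],5],[[0,0,0],[0,0,0],5],[[0,0,0],[0,0,0],5]]'

```text
clock: 19.9
position: [0.5753, 0.1624, 0.1165]
ee_rot: [0.0, 1.0, 0.005, -0.003]
contact_force: [-8.5, 0.5, 2.8]
width: 0.0558
gripper_force: 33.0
```

>>> drive_tool --rows '[[[0,0,0],[-1.2,0,0],5],[[0,0,0],[-2,0,0],5],[[0,0,0],[-3,0,0],5],[[0,0,0],[-3,0,0],5],[[0,0,0],[-3,0,0],5],[[0,0,0],[0,0,3],5],[[0,0,0],[0,2,4],5],[[0,0,0],[0,0,0],5]]'

```text
clock: 20.9
position: [0.4596, 0.1839, 0.1902]
ee_rot: [-0.001, 1.0, 0.006, 0.005]
contact_force: [0.1, -0.2, -0.5]
width: 0.0557
gripper_force: 32.6
```

```bash
python3 - <<'E'
from h import *
st()
print("bottle base", cast("side",(214,290),0), "top est",cast("top",(172,138),.178))
print("carton top", cast("top",(148,133),.098))
E
```

```text
t 20.9 p [0.4596 0.1839 0.1902] q [-0.0012  1.      0.0056  0.005 ] F [ 0.1 -0.2 -0.5] w 0.0557 gf 32.6
bottle base [0.71160376 0.26277383 0.        ] top est [0.70766307 0.24888731 0.178     ]
carton top [0.73837446 0.32752686 0.098     ]
```

>>> drive_tool --rows '[[[0,0,0.04],[0,4,0],5],[[0,0,0.04],[0,4.5,0],5],[[0,0,0.04],[1,4.2,0],5],[[0,0,0.04],[4,4,0],5],[[0,0,0],[4.5,0,0],5],[[0,0,0],[4,0,0],5],[[0,0,0],[0,0,-4],5],[[0,0,0],[0,0,0],5]]'

```text
clock: 21.9
position: [0.5893, 0.3475, 0.1417]
ee_rot: [0.002, 0.996, 0.085, -0.005]
contact_force: [-1.0, -0.3, -1.2]
width: 0.0561
gripper_force: 32.6
```

```bash
python3 - <<'E'
from h import *
st()
A=eyes.get_image("top")[:,:,::-1];B=eyes.get_image("side")[:,:,::-1]
a=A[130:250,95:215];b=B[210:330,190:310]
cv2.imwrite("pics/g5.png",cv2.resize(np.hstack([a,b]),None,fx=3.3,fy=3.3,interpolation=cv2.INTER_CUBIC))
E
```

```text
t 21.9 p [0.5893 0.3475 0.1417] q [ 0.0019  0.9964  0.0845 -0.0046] F [-1.  -0.3 -1.2] w 0.0561 gf 32.6
```

View pics/g5.png

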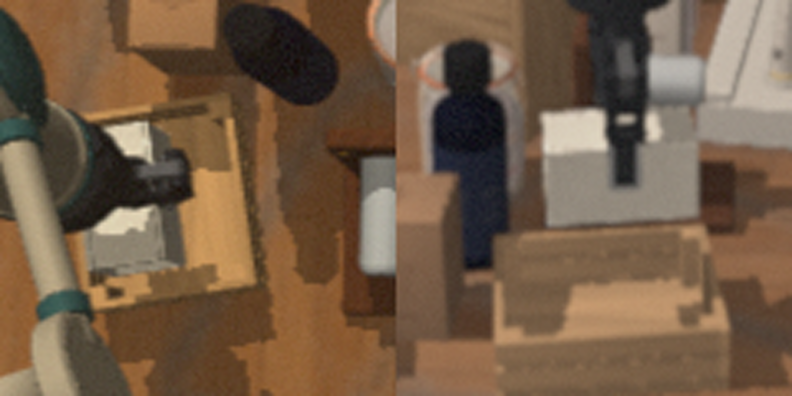

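The held sleeve at (135,195) sits over the crate, displaced by parallax, and the bottle and carton are clear of it. I lower it.

>>> drive_tool --rows '[[[0,0,0],[0.5,0.2,0],5],[[0,0,0],[0,0,-2],5],[[0,0,0],[0,0,-2.5],5],[[0,0,0],[0,0,-1.5],5],[[0,0,0],[0,0,0],5]]'

```text
clock: 22.62
position: [0.5963, 0.3514, 0.0865]
ee_rot: [0.0, 0.996, 0.085, -0.001]
contact_force: [0.0, -0.9, -0.4]
width: 0.0555
gripper_force: 32.7
```

>>> drive_tool --rows '[[[0,0,0],[0,0,-2],5],[[0,0,0],[0,0,-1.4],5],[[0,0,0],[0,0,-0.9],5],[[0,0,0],[0,0,0],5]]'

```text
clock: 23.12
position: [0.5964, 0.3513, 0.0433]
ee_rot: [0.0, 0.996, 0.085, -0.001]
contact_force: [-0.6, 1.1, 0.2]
width: 0.0556
gripper_force: 32.7
```

>>> drive_tool --rows '[[[0,0,0],[0,0,-0.15],5],[[0,0,0],[0,0,0],7],[[0,0,0],[0,0,0],7],[[0,0,0],[0,0,0],7],[[0,0,0],[0,0,2],7],[[0,0,0],[0,0,4],7],[[0,0,0],[0,0,5],7],[[0,0,0],[0,0,4],7]]'

```text
clock: 24.12
position: [0.597, 0.3516, 0.1947]
ee_rot: [-0.0, 0.996, 0.085, 0.001]
contact_force: [0.4, 0.5, 0.0]
width: 0.0701
gripper_force: 0.0
```

>>> drive_tool --rows '[[[0,0,0],[-4,-2,2],7],[[0,0,0],[-5,-3,0],7],[[0,0,0],[-5,-4,0],7],[[0,0,0],[-4,-5,0],7],[[0,0,0],[0,0,0],7],[[0,0,0],[0,0,0],7]]'

```text
clock: 24.88
position: [0.4197, 0.2139, 0.2132]
ee_rot: [-0.0, 0.996, 0.084, 0.001]
contact_force: [0.4, 0.7, 0.5]
width: 0.0699
gripper_force: 0.0
```

```bash
python3 - <<'E'
from h import *
st()
A=eyes.get_image("top")[:,:,::-1];B=eyes.get_image("side")[:,:,::-1]
hs=A.copy()
cv2.imwrite("pics/t6.png",A)
a=A[130:290,95:445];b=B[200:330,190:390]
z=lambda x,w:cv2.resize(x,(w,int(x.shape[0]*w/x.shape[1])),interpolation=cv2.INTER_CUBIC)
a,b=z(a,480),z(b,320);h=max(len(a),len(b));p=lambda x:cv2.copyMakeBorder(x,0,h-len(x),0,0,0)
cv2.imwrite("pics/g6.png",np.hstack([p(a),p(b)]))
hsv=cv2.cvtColor(A,cv2.COLOR_BGR2HSV);m=((hsv[...,2]>120)&(hsv[...,1]<70)).astype(np.uint8)
for x0,x1,y0,y1 in((115,172,160,225),(386,432,193,246)):
    k=np.zeros_like(m);k[y0:y1,x0:x1]=m[y0:y1,x0:x1]
    for c in cv2.findContours(k,cv2.RETR_EXTERNAL,cv2.CHAIN_APPROX_NONE)[0]:
        if cv2.contourArea(c)>200:
            P=np.array([cast("top",q,.062)[:2] for q in cv2.boxPoints(cv2.minAreaRect(c))]);print(P.round(4).tolist(),P.mean(0).round(4))
E
```

```text
t 24.88 p [0.4197 0.2139 0.2132] q [-5.000e-04  9.964e-01  8.450e-02  1.400e-03] F [0.4 0.7 0.5] w 0.0699 gf 0.0
[[0.6392, 0.3892], [0.6512, 0.3299], [0.5483, 0.3077], [0.5365, 0.3667]] [0.5938 0.3484]
[[0.584, -0.306], [0.585, -0.3679], [0.4874, -0.3672], [0.4864, -0.3056]] [ 0.5357 -0.3367]
```

View pics/g6.png

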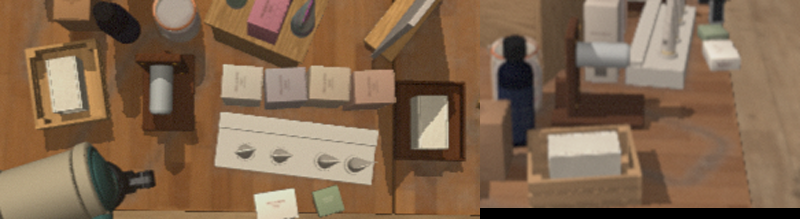

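One sleeve lies flat in the crate at (65,83) and the other flat in the tray at (430,122). The bottle and cartons are where they were, and the arm is clear, so I hand in.

```bash
python3 -c "
from rig import job
print(job.sign_off())"
```

```text
the job is handed in; nothing more can be done
None
```

Both sleeves were gauged and put away, and the job is handed in: the jamming one (sleeve_b) lies flat in the dark tray, the one that slid home (sleeve_a) lies flat in the slatted crate; wrist readings while pressing stayed under 15 N, and it took about 25 of the 72 s.

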